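# Prise open the terminal box cover

## Task

The grey terminal box on the bench is shut. Take the flat screwdriver with the orange handle, put its blade under the yellow tongue at the front edge of the hinged cover and lever the cover up until it stands about half open (45 degrees or more), keeping the fingers and the rest of the robot off the box. Then lay the screwdriver back down flat on the bench, clear of the box, and leave the other screwdriver where it lies.

Things in the scene. Friction and masses are not known exactly. Their poses are not given: they have to be found in the camera images.
- screwdriver_flat: Flat screwdriver, orange handle, 185 mm long, ~90 g, loose on the bench, handle roughly towards the robot, on either side of the box. Origin: underside at mid length; z up as it lies, +y along the shaft towards the handle. Handle y = +8 to +92 mm, about 26 mm thick, good to grip at y = +40 across x. Shaft 6 mm thick, out to the blade's end at y = -92. Common axis 14 mm above the underside.
- terminal_box: Grey box fixed to the bench, 90 (x) x 120 (y) x 50 mm, ears and glands on its y sides. Origin: centre of underside; z up; front faces its -x, roughly to the robot. The cover, 5 mm thick, lies on top, hinge axis along y at x = +45, z = 50. Its yellow tongue, 80 mm wide (y = -40 to +40), 5 thick, stands out in front from x = -47 to -67, underside at z = 50; below it is free space to the bench.
- cover (a joint): Angle of the cover, rad: 0 shut (at the start), growing as its front edge swings up and back about the hinge, up to 1.8. The tongue's free edge is 112 mm from the hinge axis. The cover weighs 80 g; the hinge is stiff, so it stays at whatever angle it is left; lifting at the tongue takes 1 to 2 N.
- screwdriver_cross: Bystander: cross-point screwdriver with a teal handle, 204 x 29 x 30 mm, lying loose on the other side of the box. Origin on its underside at mid length, +y towards the handle. To be left where it is.
Things that resemble listed ones, but are neither listed nor needed, are in the scene too. Leave any red look-alike of the terminal_box alone.

How it is judged:
By the outcome, as a careful person would: the job done as asked, in the order asked, and still so for the second after the job is handed in, with the robot touching nothing.
It also fails if it takes over 54 s, if anything falls off the work surface, if the arm or the gripper's body presses on something with over 40 N, if the wrist force passes 120 N, or if a joint passes its speed limit or range.

## Robot

A 7-joint arm with a two-finger parallel gripper is mounted at the origin on a cart in front of the work surface, level with it; the furniture and walls round the work are solid. World frame = base frame: x ahead of the robot, y to its left, z up, the work surface at z = 0. Lengths are in m, angles in degrees, forces in N, time in s.
With the tool pointing down it reaches from about 0.4 to 0.85 m from the base axis. Payload 10.4 kg.
Tool frame: the origin (TCP) lies on the centre line of the jaws, within the pads' length; the fingertips stand 22 mm ahead of it and the grasp point (between the pads) lies 3 mm ahead of it (tip_reach is the distance from the TCP to the fingertips, in m); z points along the fingers, y is the line along which they close (so a half turn about z gives the same grasp; the last joint's range is limited). The gripper opens to 87 mm and grips with 3 to 60 N. Pads are 19 mm wide; open, the fingers measure 117 mm over their backs; the gripper's body (75 mm by 190 mm) begins 51 mm behind the grasp point.
Start: joints at [-69.018, 19.034, -3.707, 83.658, 1.238, 77.344, -5.071], TCP at [0.237, 0.578, 0.245] pointing down, gripper open.
Joint ranges: [-148.97, 148.97], [-28.65, 121.19], [-84.17, 76.75], [9.2, 138.47], [-72.65, 252.65], [3.7, 117.97], [-149.18, 149.18]. Speed limits (degrees/s): [127.2, 127.2, 159.86, 159.86, 180, 180, 180].

## Interface

Orientations are given as [roll, pitch, yaw] about the fixed x, y, z axes, in that order (R = Rz(yaw) Ry(pitch) Rx(roll)).
In Python, from plant import observe, get_image, sign_off, look_for, trace, tip_of, tip_reach gives the robot as it stands.
- The arm moves only by the tool move_arm, never from a script. Its argument "rows" is a list of rows, each an object with "dp": the shift along the tool's x, y, z scaled (see below), a list of three; "spin": the turn about the tool's z scaled (see below). A call has 1 to 8 rows; each row shifts and turns the commanded pose from where the row before left it, along the tool's axes as they then stand; what a row does not reach is not made up. The controller multiplies each number of a shift by 60 cm and each number of a turn by 180 degrees. A row lasts 1/8 s, in which the tool goes at most 62.5 mm and 10.7 degrees, less where a joint would pass 70% of its speed; a pose out of reach is approached as far as the arm can. A call with a number of a shift or a turn outside -1 to 1 is refused whole. A call with a gripper value outside its range is refused whole. "jaw" is the finger opening in mm, from 0 to 87, set as the call begins (left out, the last holds). The fingers move at their own pace and stop on an object; the grip force is fixed at half the most. Time passes only in rows, so rows that do not move let the fingers close. It gives the time, the measured TCP pose, the force, the opening and the grip force at its end, in the units of the state.
- observe(): the state, without advancing time (a new reading comes with each control period).
- get_image(name): name is "side" or "top"; returns a dict with "frame" (384x512x3 uint8, blue, green, red), "K" (3x3 intrinsics, pixels), "extrinsics" (4x4, takes a point from camera to world coordinates). Camera axes: x right, y up, looking along -z (the intrinsics and any distortion apply to the point x, -y, -z); pixel columns grow to the right and rows downward; lengths in m; the calibration is good to about 2 mm. A picture is of the moment at which its call begins. There is no depth.
- sign_off(): hands the job in; it is judged then, once.
Trained networks look in a picture, given as the dict that the camera call returned (one of the last four; its "shot" number tells which), for a name from the list of things; names that differ only in an ending like _2 or _b are one class to them, and where a whole thing is asked for, a point or a joint stands for the part that bears it (a point fixed in the world has none). Each returns a list of dicts, best first, with "confidence" (0 to 1); they miss things now and then, are a little off and sometimes report something else, mostly with a low value. They report only what shows in the picture. A call takes as long as a camera call. They do not tell look-alikes from the thing itself.
- look_for(picture, label): "box" ([left, top, width, height] in pixels, round what is visible of it).
- trace(picture, label): "mask" (384x512 bool, what is visible of it) and "box" ([left, top, width, height] in pixels, round what is visible of it).
- tip_of(picture, label): "position" ([row, column] in pixels: a listed point, or the origin of a listed thing).
The state is a dict: "time_s": time; "joints": joint angles; "qvel": joint speeds; "joint_efforts": joint torques, N m; "tcp_pos": TCP position; "eef_rot": TCP orientation; "ft_force": force on the tool from outside, world axes, zero at the start; "moment": the same for the moment, N m; "grip_width": finger opening in m; "gripper_force": force on a finger pad.
Only numpy, scipy, OpenCV 4.12 (cv2) and the standard library are available. Lean on these libraries where they do the work, as an engineer would, in place of code of your own. Each camera call takes 0.05 s, during which the arm holds its last target. There are 200 camera calls.

## Working session

There is one attempt and no reset: what is moved stays moved. The work goes in short steps, Python scripts to look and compute and a tool call to move; the robot and the scene stay as the last step left them, time stands still between calls to the robot, and variables do not carry over. Pictures are saved under pics/ and viewed, at most 10 in all, crops included, and the job is handed in when it is done.

Besides the shell and the picture viewer there is one more tool, called after "Call:" by a JSON object that holds its "method" and its "body". move_arm: Moves the arm, as the interface text tells. Shifts and turns lie within -1 to 1; 1 stands for 60 cm of shift or 180 degrees of turn. Its arguments: {"type":"object","properties":{"rows":{"type":"array"},"jaw":{"type":"number"}},"required":["rows"]}

```bash
mkdir -p pics; cat > h.py <<'E'
import numpy as np, cv2
from plant import *
def ray(p,uv):
    K=np.array(p["K"]);E=np.array(p["extrinsics"])
    d=np.linalg.inv(K)@[uv[0],uv[1],1]; d=E[:3,:3]@[d[0],-d[1],-d[2]]
    return E[:3,3],d
def onz(p,uv,z):
    o,d=ray(p,uv); return o+d*(z-o[2])/d[2]
def proj(p,X):
    K=np.array(p["K"]);E=np.array(p["extrinsics"])
    c=E[:3,:3].T@(np.array(X)-E[:3,3]); q=K@[c[0],-c[1],-c[2]]; return q[:2]/q[2]
E
python3 - <<'E'
from h import *
s=observe(); print(s)
ims=[]
for n in("top","side"):
    p=get_image(n); f=p["frame"].copy(); print(n,[k for k in p],np.array(p["extrinsics"]).round(3).tolist(),np.array(p["K"]).round(1).tolist())
    cv2.imwrite(f"pics/{n}0.png",f)
    for l in("screwdriver_flat","terminal_box","screwdriver_cross","cover"):
        for r in trace(p,l)[:3]:
            m=r["mask"].astype(np.uint8); 
            if m.sum()<5: continue
            print(n,l,round(r["confidence"],2),r["box"],cv2.minAreaRect(cv2.findNonZero(m)))
        print([ (round(r["confidence"],2),np.round(r["position"],1).tolist()) for r in tip_of(p,l)[:3]])
E
```

```text
{'time_s': 0.0, 'joints': array([-69.01921553,  19.07151603,  -3.70642675,  83.70714796,
         1.23748134,  77.34456762,  -5.06995741]), 'qvel': array([ 0.08786748, -0.02420894,  0.04994847, -0.09110061,  0.01166535,
        0.04200071, -0.0242373 ]), 'joint_efforts': array([-1.95089800e-03, -6.23261976e+01,  2.32082012e-02, -3.89903641e+01,
       -6.15664618e-02,  3.97323340e-02,  1.65340803e-04]), 'tcp_pos': array([0.23678375, 0.5780072 , 0.24374938]), 'eef_rot': array([-1.79916710e+02,  4.07994399e-03,  1.57725684e+02]), 'ft_force': array([-0.86468797, -0.43155361,  0.50452426]), 'moment': array([ 0.02160184, -0.00739048, -0.04535043]), 'gripper_force': 0.0, 'grip_width': 0.08689840188935063}
top ['frame', 'K', 'extrinsics', 'shot'] [[0.017, 0.997, -0.08, 0.494], [-0.999, 0.02, 0.03, 0.017], [0.031, 0.079, 0.996, 1.14], [0.0, 0.0, 0.0, 1.0]] [[411.3, 0.0, 254.8], [0.0, 411.3, 193.4], [0.0, 0.0, 1.0]]
top screwdriver_flat 0.75 [338.3, 187.8, 7.2, 53.8] ((341.0, 214.0), (52.0, 8.0), 90.0)
[(0.56, [209.1, 343.0])]
top terminal_box 0.89 [268.7, 232.6, 56.3, 54.0] ((293.77941894531
[... 193 characters left out ...]
 45.14375305175781), 15.64224624633789)
[(0.83, [166.3, 254.6]), (0.72, [255.5, 294.2])]
top screwdriver_cross 0.96 [140.3, 172.2, 28.1, 71.3] ((157.6999969482422, 206.40000915527344), (10.435516357421875, 72.41614532470703), 18.434947967529297)
[(0.57, [204.8, 158.5])]
top cover 0.77 [234.9, 144.4, 48.9, 51.6] ((257.6415100097656, 168.2547149658203), (47.80146789550781, 45.741058349609375), 15.945395469665527)
top cover 0.6 [268.6, 227.7, 55.6, 60.2] ((295.7353210449219, 259.941162109375), (47.50510787963867, 45.44712448120117), 30.963754653930664)Traceback (most recent call last):
  File "<stdin>", line 12, in <module>
ValueError: it knows: screwdriver_cross, screwdriver_flat, terminal_box
```

View pics/top0.png

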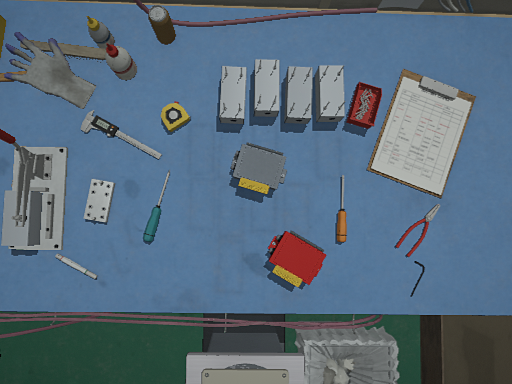

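The top view shows the grey box at about (257,168) with its tongue at (254,187). The flat screwdriver runs from its blade at (342,177) to its handle end at (341,242). The red look-alike is at (297,258) and the cross screwdriver is at left (158,206).

```bash
python3 - <<'E'
from h import *
p=get_image("top"); f=p["frame"]; hsv=cv2.cvtColor(f,cv2.COLOR_BGR2HSV)
def seg(lo,hi,roi):
    m=cv2.inRange(hsv,lo,hi); z=np.zeros_like(m); x0,y0,x1,y1=roi; z[y0:y1,x0:x1]=m[y0:y1,x0:x1]
    pts=cv2.findNonZero(z); return cv2.minAreaRect(pts), pts
r,pts=seg((5,120,80),(20,255,255),(325,195,360,250)); print("orange",r,len(pts))
for a in cv2.boxPoints(r): print(onz(p,a,.014).round(4))
r,pts=seg((20,120,80),(35,255,255),(225,170,285,205)); print("yellow",r,len(pts))
for a in cv2.boxPoints(r): print(onz(p,a,.055).round(4))
# shaft: bright/non blue
c=f[170:210,330:356].astype(int); d=(c[:,:,2]-c[:,:,0]); 
for i in range(0,40,4): j=int(np.argmax(d[i])); print(170+i,330+j,d[i].max(), onz(p,(330+j,170+i),.014).round(4))
b=trace(p,"terminal_box")
for r in b[:2]: print(r["confidence"],r["box"])
crop=cv2.resize(f[130:250,215:365],None,fx=5,fy=5,interpolation=cv2.INTER_CUBIC); cv2.imwrite("pics/crop1.png",crop)
p=get_image("side"); print(np.array(p["extrinsics"]).round(3).tolist(),np.array(p["K"]).round(1).tolist())
cv2.imwrite("pics/side0.png",p["frame"])
for l in("screwdriver_flat","terminal_box"):
    print(l,[(round(r["confidence"],2),r["box"]) for r in trace(p,l)[:3]],[(round(r["confidence"],2),np.round(r["position"],1).tolist()) for r in tip_of(p,l)[:3]])
E
```

```text
orange ((341.0, 226.0), (30.0, 8.0), 90.0) 253
[ 0.5405 -0.2437  0.014 ]
[ 0.5409 -0.2659  0.014 ]
[ 0.4587 -0.2659  0.014 ]
[ 0.4583 -0.2438  0.014 ]
yellow ((253.58596801757812, 185.4076385498047), (30.473960876464844, 8.803587913513184), 16.389541625976562) 267
[0.6019 0.0304 0.055 ]
[0.6245 0.0243 0.055 ]
[ 0.6032 -0.0537  0.055 ]
[ 0.5806 -0.0474  0.055 ]
170 332 -61 [ 0.654  -0.2296  0.014 ]
174 336 -55 [ 0.6431 -0.2408  0.014 ]
178 343 10 [ 0.6323 -0.2604  0.014 ]
182 342 6 [ 0.6211 -0.2576  0.014 ]
186 342 6 [ 0.61   -0.2576  0.014 ]
190 342 6 [ 0.5989 -0.2576  0.014 ]
194 342 6 [ 0.5878 -0.2576  0.014 ]
198 342 7 [ 0.5767 -0.2576  0.014 ]
202 342 8 [ 0.5656 -0.2576  0.014 ]
206 342 9 [ 0.5545 -0.2576  0.014 ]
0.84 [229.0, 141.7, 58.2, 50.6]
0.56 [264.2, 232.0, 59.6, 56.4]
[[0.17, -0.824, 0.541, 1.118], [0.985, 0.149, -0.083, -0.082], [-0.012, 0.547, 0.837, 0.869], [0.0, 0.0, 0.0, 1.0]] [[373.1, 0.0, 251.9], [0.0, 373.1, 194.8], [0.0, 0.0, 1.0]]
screwdriver_flat [(0.52, [148.8, 178.4, 11.9, 56.6])] [(0.71, [208.0, 156.1])]
terminal_box [(0.88, [169.9, 132.9, 56.2, 47.9]), (0.61, [216.8, 195.2, 56.6, 47.6])] [(0.72, [228.8, 244.8]), (0.56, [162.1, 198.5])]
```

View pics/crop1.png

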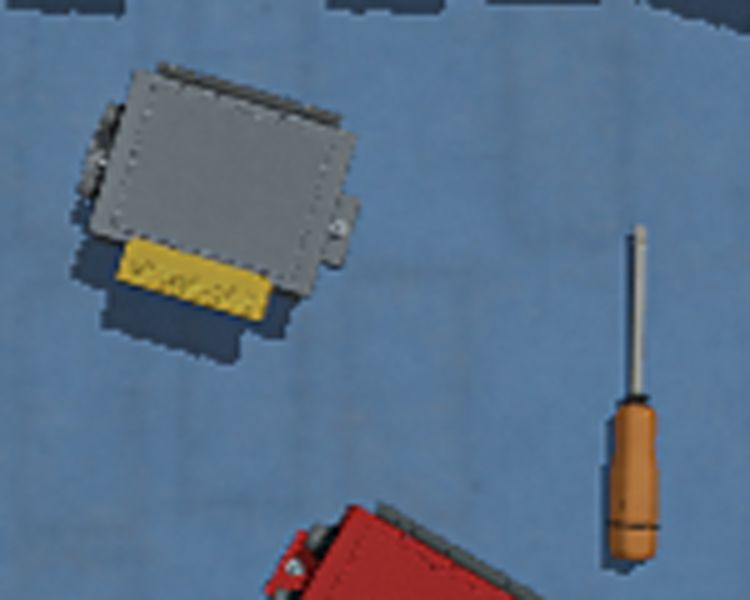

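View pics/side0.png

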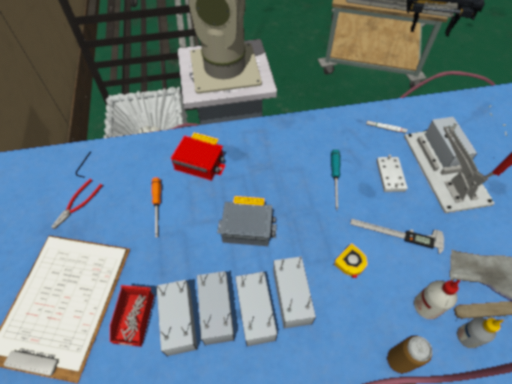

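The crop shows the blade end at about (343.2,175.2) and the handle end at (341.6,242). The tongue's front edge runs from (238.4,185.6) to (267.6,194). The side view agrees: flat screwdriver at (157,208), grey box at (248,222), tongue at (248,201).

```bash
cat > plan.py <<'E'
from h import *
def plan(x,y,z,yaw,n,cur=None):
    "rows (rounded) from the measured pose, straight with even turn; returns the pose reached"
    if cur is None:
        s=observe(); cur=[*s["tcp_pos"],s["eef_rot"][2]]
    c=np.array(cur,float); g=np.array([x,y,z,yaw],float); rows=[]
    for i in range(n):
        d=(g-c)/(n-i); a=np.radians(c[3])
        dx=d[0]*np.cos(a)+d[1]*np.sin(a); dy=d[0]*np.sin(a)-d[1]*np.cos(a)
        q=np.round([dx/.6,dy/.6,-d[2]/.6],4)+0; sp=round(-d[3]/180,4)+0
        rows.append('{"dp":[%g,%g,%g],"spin":%g}'%(*q,sp))
        w=q*.6; c+= [w[0]*np.cos(a)+w[1]*np.sin(a), w[0]*np.sin(a)-w[1]*np.cos(a), -w[2], -sp*180]
    print("["+",".join(rows)+"]  ->",c.round(4)); return c
E
python3 - <<'E'
from plan import *
p=get_image("top")
tip=onz(p,(343.2,175.2),.014);he=onz(p,(341.6,242),.014)
d=(tip-he); L=np.linalg.norm(d); d/=L; th=np.degrees(np.arctan2(d[1],d[0]))
print("tip",tip,"end",he,L,"dir",th)
A=onz(p,(238.4,185.6),.055);B=onz(p,(267.6,194),.055); print("tongue edge",A,B,np.linalg.norm(A-B),(A+B)/2)
q=get_image("side"); hsv=cv2.cvtColor(q["frame"],cv2.COLOR_BGR2HSV)
for nm,lo,hi,roi,z in(("or",(5,120,80),(20,255,255),(140,170,170,215),.014),("ye",(20,120,80),(35,255,255),(225,185,275,215),.055)):
    m=cv2.inRange(hsv,lo,hi);k=np.zeros_like(m);x0,y0,x1,y1=roi;k[y0:y1,x0:x1]=m[y0:y1,x0:x1]
    r=cv2.minAreaRect(cv2.findNonZero(k)); print(nm,onz(q,r[0],z),[onz(q,b,z)[:2].round(4).tolist() for b in cv2.boxPoints(r)])
mid=(tip+he)/2; g=mid-d*.038; print("grip",g)
c=plan(.47,.0,.22,80,8); c=plan(g[0],g[1],.14,th,8,c)
E
```

```text
tip [ 0.64017313 -0.26094563  0.014     ] end [ 0.45582761 -0.25653347  0.014     ] 0.18439831879563243 dir -1.3710656932023697
tongue edge [0.60122715 0.02862429 0.055     ] [ 0.58044552 -0.04911252  0.055     ] 0.08046668708614696 [ 0.59083634 -0.01024411  0.055     ]
or [ 0.50351084 -0.25631173  0.014     ] [[0.4584, -0.2662], [0.4625, -0.2438], [0.5466, -0.2469], [0.5428, -0.2683]]
ye [ 0.60745197 -0.01314069  0.055     ] [[0.6083, -0.0523], [0.5861, -0.0476], [0.6066, 0.0263], [0.6284, 0.0207]]
grip [ 0.51001125 -0.25783031  0.014     ]
[{"dp":[-0.0906,-0.0931,0.0051],"spin":0.054},{"dp":[-0.105,-0.0765,0.0051],"spin":0.054},{"dp":[-0.1164,-0.0576,0.0051],"spin":0.054},{"dp":[-0.1245,-0.0371,0.0051],"spin":0.054},{"dp":[-0.129,-0.0156,0.0051],"spin":0.054},{"dp":[-0.1298,0.0064,0.0052],"spin":0.0539},{"dp":[-0.1268,0.0282,0.0051],"spin":0.054},{"dp":[-0.1202,0.0492,0.0052],"spin":0.0539}]  -> [ 0.47    0.      0.22   80.0023]
[{"dp":[-0.0515,0.0175,0.0167],"spin":0.0565},{"dp":[-0.0475,0.0263,0.0167],"spin":0.0565},{"dp":[-0.0422,0.0343,0.0166],"spin":0.0565},{"dp":[-0.0354,0.0412,0.0167],"spin":0.0565},{"dp":[-0.0276,0.0469,0.0166],"spin":0.0565},{"dp":[-0.0189,0.051,0.0167],"spin":0.0565},{"dp":[-0.0096,0.0535,0.0166],"spin":0.0565},{"dp":[0.0001,0.0543,0.0167],"spin":0.0566}]  -> [ 0.51   -0.2578  0.14   -1.3757]
```

Call:
{"method": "move_arm", "body": {"rows": [{"dp":[-0.065,-0.067,0.003],"spin":0.054},{"dp":[-0.075,-0.055,0.003],"spin":0.054},{"dp":[-0.083,-0.041,0.003],"spin":0.054},{"dp":[-0.089,-0.026,0.003],"spin":0.054},{"dp":[-0.092,-0.011,0.003],"spin":0.054},{"dp":[-0.093,0.005,0.003],"spin":0.054},{"dp":[-0.09,0.02,0.003],"spin":0.054},{"dp":[-0.086,0.035,0.003],"spin":0.054}], "jaw": 87}}

```text
time_s: 1.85
tcp_pos: [0.4042, 0.1636, 0.2304]
eef_rot: [180.0, -0.1, 79.7]
ft_force: [1.2, 0.0, 1.1]
grip_width: 0.0871
gripper_force: 0.0
```

```bash
python3 - <<'E'
from plan import *
s=observe();print(s["tcp_pos"],s["eef_rot"],s["joints"].round(1))
c=plan(.51,-.2578,.14,-1.4,12)
E
```

```text
[0.40415954 0.16361864 0.23041125] [ 1.79966959e+02 -5.60722301e-02  7.96521277e+01] [-46.8  -5.7  17.7 112.5   1.8  72.9 -40. ]
[{"dp":[-0.0549,0.025,0.0126],"spin":0.0375},{"dp":[-0.0516,0.0313,0.0126],"spin":0.0375},{"dp":[-0.0476,0.0371,0.0125],"spin":0.0375},{"dp":[-0.0429,0.0424,0.0126],"spin":0.0375},{"dp":[-0.0376,0.0472,0.0125],"spin":0.0375},{"dp":[-0.0318,0.0513,0.0126],"spin":0.0375},{"dp":[-0.0256,0.0547,0.0125],"spin":0.0375},{"dp":[-0.019,0.0573,0.0126],"spin":0.0376},{"dp":[-0.0121,0.0591,0.0125],"spin":0.0375},{"dp":[-0.005,0.0601,0.0126],"spin":0.0376},{"dp":[0.0021,0.0603,0.0125],"spin":0.0375},{"dp":[0.0092,0.0597,0.0126],"spin":0.0376}]  -> [ 0.51   -0.2578  0.14   -1.4019]
```

Call:
{"method": "move_arm", "body": {"rows": [{"dp":[-0.055,0.025,0.0125],"spin":0.0375},{"dp":[-0.052,0.031,0.0125],"spin":0.0375},{"dp":[-0.048,0.037,0.0125],"spin":0.0375},{"dp":[-0.043,0.042,0.0125],"spin":0.0375},{"dp":[-0.038,0.047,0.0125],"spin":0.0375},{"dp":[-0.032,0.051,0.0125],"spin":0.0375},{"dp":[-0.026,0.055,0.0125],"spin":0.0375},{"dp":[-0.019,0.057,0.0125],"spin":0.0375}]}}

```text
time_s: 2.85
tcp_pos: [0.4748, -0.117, 0.1702]
eef_rot: [180.0, -0.1, 25.7]
ft_force: [0.2, 0.5, -1.0]
grip_width: 0.0871
gripper_force: 0.0
```

Call:
{"method": "move_arm", "body": {"rows": [{"dp":[-0.012,0.059,0.0125],"spin":0.0375},{"dp":[-0.005,0.06,0.0125],"spin":0.0375},{"dp":[0.002,0.06,0.0125],"spin":0.0375},{"dp":[0.009,0.06,0.0125],"spin":0.0375},{"dp":[0,0,0],"spin":0}]}}

```text
time_s: 3.48
tcp_pos: [0.5098, -0.2588, 0.1396]
eef_rot: [179.9, 0.1, -1.3]
ft_force: [-1.0, 0.4, -0.3]
grip_width: 0.0869
gripper_force: 0.0
```

```bash
python3 - <<'E'
from plan import *
s=observe();print(s["tcp_pos"],s["eef_rot"],s["joints"].round(1))
c=plan(.51,-.2578,.024,-1.4,6)
E
```

```text
[ 0.50980302 -0.25875497  0.1396065 ] [ 1.79894748e+02  6.73526873e-02 -1.31204366e+00] [-14.4  21.2  44.7 101.3 -16.2  64.2 -55.8]
[{"dp":[0,-0.0003,0.0321],"spin":0.0001},{"dp":[0.0001,-0.0003,0.0321],"spin":0.0001},{"dp":[0,-0.0002,0.0321],"spin":0.0001},{"dp":[0.0001,-0.0003,0.0321],"spin":0.0001},{"dp":[0,-0.0002,0.0321],"spin":0},{"dp":[0.0001,-0.0003,0.0322],"spin":0.0001}]  -> [ 0.51   -0.2578  0.024  -1.402 ]
```

Call:
{"method": "move_arm", "body": {"rows": [{"dp":[0,-0.0016,0.045],"spin":0},{"dp":[0,0,0.045],"spin":0},{"dp":[0,0,0.04],"spin":0},{"dp":[0,0,0.03],"spin":0},{"dp":[0,0,0.02],"spin":0},{"dp":[0,0,0.01],"spin":0},{"dp":[0,0,0.002],"spin":0},{"dp":[0,0,0],"spin":0}]}}

```text
time_s: 4.47
tcp_pos: [0.5108, -0.2552, 0.0254]
eef_rot: [180.0, -0.0, -1.0]
ft_force: [1.0, -0.4, 0.9]
grip_width: 0.087
gripper_force: 0.0
```

Call:
{"method": "move_arm", "body": {"rows": [{"dp":[0,0,0],"spin":0},{"dp":[0,0,0],"spin":0},{"dp":[0,0,0],"spin":0},{"dp":[0,0,0],"spin":0},{"dp":[0,0,0],"spin":0},{"dp":[0,0,0],"spin":0}], "jaw": 0}}

```text
time_s: 5.22
tcp_pos: [0.5105, -0.255, 0.0249]
eef_rot: [-180.0, -0.0, -1.0]
ft_force: [0.3, 0.5, 0.0]
grip_width: 0.0352
gripper_force: 0.0
```

Call:
{"method": "move_arm", "body": {"rows": [{"dp":[0,0,0],"spin":0},{"dp":[0,0,0],"spin":0},{"dp":[0,0,0],"spin":0},{"dp":[0,0,0],"spin":0}]}}

```text
time_s: 5.72
tcp_pos: [0.5105, -0.2552, 0.025]
eef_rot: [180.0, -0.0, -1.0]
ft_force: [-0.8, -1.5, 0.9]
grip_width: 0.0241
gripper_force: 30.0
```

Call:
{"method": "move_arm", "body": {"rows": [{"dp":[0,0,-0.02],"spin":0},{"dp":[0,0,-0.03],"spin":0},{"dp":[0,0,-0.04],"spin":0},{"dp":[0,0,-0.04],"spin":0},{"dp":[0,0,-0.02],"spin":0},{"dp":[0,0,0],"spin":0}]}}

```text
time_s: 6.48
tcp_pos: [0.511, -0.2551, 0.1159]
eef_rot: [-180.0, -0.1, -1.0]
ft_force: [0.5, 0.4, -1.6]
grip_width: 0.0239
gripper_force: 30.0
```

```bash
python3 - <<'E'
from plan import *
s=observe();print(s["tcp_pos"],s["eef_rot"],s["ft_force"],s["moment"],s["grip_width"],s["gripper_force"])
p=get_image("top");q=get_image("side")
a=p["frame"][150:260,300:380];b=q["frame"][130:240,115:195]
cv2.imwrite("pics/grasp.png",cv2.resize(np.hstack([a,b]),None,fx=5,fy=5,interpolation=cv2.INTER_CUBIC)[:600,:800])
E
```

```text
[ 0.51096042 -0.25509469  0.11588455] [-1.79999279e+02 -1.04778075e-01 -1.02559765e+00] [ 0.50633939  0.44386191 -1.59560644] [-0.05914828  0.18293156  0.00895489] 0.023920490927499614 29.97555242400267
```

View pics/grasp.png

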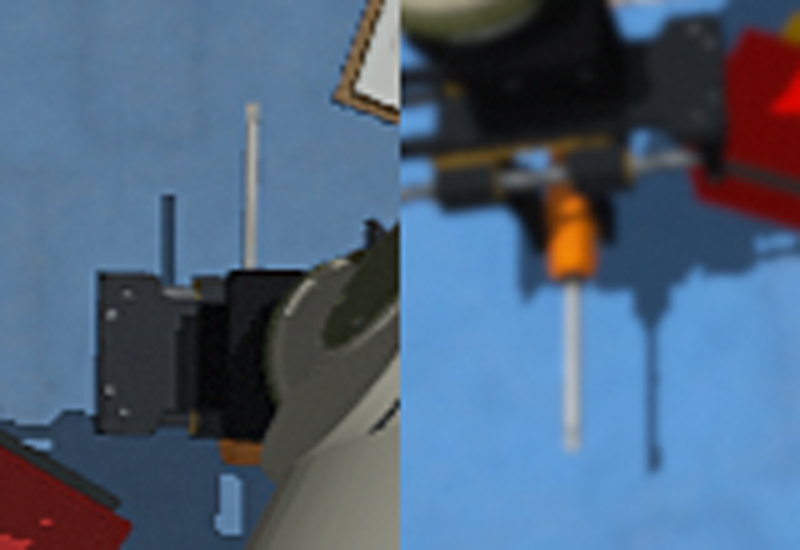

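The screwdriver is held level. The blade end shows at about (350.4,170.8) in the top view and (149.2,219.6) in the side view.

```bash
cat >> h.py <<'E'
def tri(p,a,q,b):
    o1,d1=ray(p,a);o2,d2=ray(q,b);d1/=np.linalg.norm(d1);d2/=np.linalg.norm(d2)
    t=np.linalg.lstsq(np.c_[d1,-d2],o2-o1,rcond=None)[0]
    return (o1+t[0]*d1+o2+t[1]*d2)/2, np.linalg.norm(o1+t[0]*d1-o2-t[1]*d2)
YAW=-15.2; bx=np.array([np.cos(np.radians(YAW)),np.sin(np.radians(YAW)),0]); by=np.array([-bx[1],bx[0],0])
EDGE=np.array([.593,-.0115,0]) # tongue free edge, box x=-.067, y=0
def box(x,y,z): return EDGE+bx*(x+.067)+by*y+[0,0,z]
E
python3 - <<'E'
from plan import *
p=get_image("top");q=get_image("side")
T,e=tri(p,(350.4,170.8),q,(149.2,219.6)); print("tip",T,e)
s=observe(); t=s["tcp_pos"]; print("offset",T-t)
print("box corners check proj", [proj(p,box(-.067,y,.055)).round(1).tolist() for y in(.04,-.04)],[proj(q,box(-.067,y,.055)).round(1).tolist() for y in(.04,-.04)],[proj(p,box(-.047,y,.055)).round(1).tolist() for y in(.04,-.04)])
E
```

```text
tip [ 0.64179748 -0.25954483  0.09290455] 0.0012243283747871187
offset [ 0.13180767 -0.00479773 -0.02116518]
box corners check proj [[239.0, 184.8], [268.0, 193.2]] [[263.5, 197.0], [232.9, 194.8]] [[241.1, 177.6], [270.1, 186.0]]
```

```bash
cat >> plan.py <<'E'
OFF=[.1319,-1.1,-.0212]  # tip from TCP: along, degrees to tool yaw, z
def tcp_for(tip,yaw=YAW-OFF[1]):
    a=np.radians(yaw+OFF[1]); return [*(np.array(tip)-[OFF[0]*np.cos(a),OFF[0]*np.sin(a),OFF[2]]),yaw]
def tipbox():
    s=observe(); t=s["tcp_pos"]; a=np.radians(s["eef_rot"][2]+OFF[1])
    T=t+[OFF[0]*np.cos(a),OFF[0]*np.sin(a),OFF[2]]; d=T-EDGE
    print("tip in box mm",(d@bx*1e3-67).round(1),(d@by*1e3).round(1),(T[2]*1e3).round(1),"force",s["ft_force"].round(1),"yaw",s["eef_rot"].round(1),"q",s["joints"].round(0))
E
python3 - <<'E'
from plan import *
t=tcp_for(box(-.100,0,.095)); print(t); c=plan(*t,11)
t=tcp_for(box(-.100,0,.040)); c=plan(*t,4,c)
E
```

```text
[np.float64(0.43386878006151586), np.float64(0.03173499555787859), np.float64(0.1162), -14.1]
[{"dp":[-0.0123,-0.0432,-0.0003],"spin":0.0066},{"dp":[-0.0132,-0.0429,-0.0003],"spin":0.0066},{"dp":[-0.0141,-0.0426,-0.0003],"spin":0.0066},{"dp":[-0.015,-0.0423,-0.0003],"spin":0.0066},{"dp":[-0.0159,-0.042,-0.0003],"spin":0.0066},{"dp":[-0.0167,-0.0417,-0.0003],"spin":0.0066},{"dp":[-0.0176,-0.0414,-0.0004],"spin":0.0066},{"dp":[-0.0184,-0.041,-0.0003],"spin":0.0066},{"dp":[-0.0193,-0.0406,-0.0004],"spin":0.0066},{"dp":[-0.0201,-0.0401,-0.0003],"spin":0.0066},{"dp":[-0.0209,-0.0398,-0.0004],"spin":0.0066}]  -> [  0.4339   0.0318   0.1162 -14.1021]
[{"dp":[0,0,0.0229],"spin":0},{"dp":[0,0,0.0229],"spin":0},{"dp":[0,0,0.023],"spin":0},{"dp":[0,0,0.0229],"spin":0}]  -> [  0.4339   0.0318   0.0612 -14.1021]
```

Call:
{"method": "move_arm", "body": {"rows": [{"dp":[-0.0125,-0.043,0],"spin":0.0066},{"dp":[-0.013,-0.043,0],"spin":0.0066},{"dp":[-0.014,-0.0425,0],"spin":0.0066},{"dp":[-0.015,-0.042,0],"spin":0.0066},{"dp":[-0.016,-0.042,0],"spin":0.0066},{"dp":[-0.017,-0.0415,0],"spin":0.0066},{"dp":[-0.0175,-0.0415,0],"spin":0.0066},{"dp":[-0.0185,-0.041,0],"spin":0.0066}]}}

```text
time_s: 7.68
tcp_pos: [0.4542, -0.0463, 0.1144]
eef_rot: [180.0, 0.0, -10.6]
ft_force: [0.3, 0.1, 0.0]
grip_width: 0.0238
gripper_force: 30.0
```

Call:
{"method": "move_arm", "body": {"rows": [{"dp":[-0.0195,-0.0405,0],"spin":0.0066},{"dp":[-0.02,-0.04,0],"spin":0.0066},{"dp":[-0.021,-0.04,0],"spin":0.0066},{"dp":[0,0,0.023],"spin":0},{"dp":[0,0,0.03],"spin":0},{"dp":[0,0,0.025],"spin":0},{"dp":[0,0,0.014],"spin":0},{"dp":[0,0,0],"spin":0}]}}

```text
time_s: 8.68
tcp_pos: [0.4337, 0.0306, 0.0592]
eef_rot: [179.9, 0.1, -14.1]
ft_force: [-0.3, -0.4, -1.1]
grip_width: 0.024
gripper_force: 30.0
```

```bash
python3 - <<'E'
from plan import *
tipbox(); print(observe()["tcp_pos"])
p=get_image("top");q=get_image("side")
a=p["frame"][140:260,205:285];b=q["frame"][140:260,210:290]
cv2.imwrite("pics/ins.png",cv2.resize(np.hstack([a,b]),None,fx=5,fy=5,interpolation=cv2.INTER_CUBIC))
E
```

```text
tip in box mm -99.9 -1.2 38.0 force [-0.3 -0.4 -1.1] yaw [ 1.799e+02  1.000e-01 -1.410e+01] q [ -46.    8.   38.  124.   -6.   50. -108.]
[0.4336963  0.030638   0.05915161]
```

View pics/ins.png

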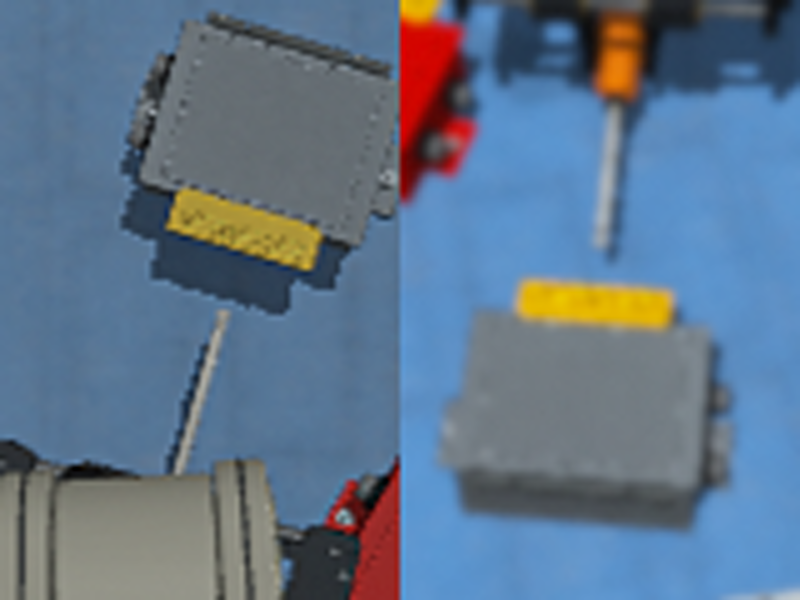

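The blade is lined up in front of the tongue, with its end at about (249.6,202.6) in the top view and (250,189.6) in the side view. Next I check its height by triangulation.

```bash
python3 - <<'E'
from plan import *
p=get_image("top");q=get_image("side")
T,e=tri(p,(249.6,202.6),q,(250,189.6)); d=T-EDGE; print(T,e,d@bx*1e3-67,d@by*1e3); tipbox()
# tongue edge corners from both views (top surface z=.055 expected)
for a,b in(((238.6,185.8),(264.6,197)),((267.6,193.8),(233.5,196.5))): print(tri(p,a,q,b))
E
```

```text
[ 0.55819678 -0.00175885  0.03091396] 0.001044351249516387 -103.13970167728178 0.27534488940909657
tip in box mm -99.3 -0.3 39.0 force [-0.8 -0.6 -2.3] yaw [-180.    -0.   -14.1] q [ -46.    8.   38.  124.   -6.   50. -108.]
(array([0.60129206, 0.02925256, 0.05107578]), np.float64(0.0022933925022871108))
(array([ 0.58178197, -0.04936524,  0.04547843]), np.float64(0.0006511792467334429))
```

Call:
{"method": "move_arm", "body": {"rows": [{"dp":[0.008,0,0],"spin":0},{"dp":[0.014,0,0],"spin":0},{"dp":[0.016,0,0],"spin":0},{"dp":[0.016,0,0],"spin":0},{"dp":[0.014,0,0],"spin":0},{"dp":[0.0087,0,0],"spin":0},{"dp":[0,0,0],"spin":0}]}}

```text
time_s: 9.75
tcp_pos: [0.4789, 0.0197, 0.0597]
eef_rot: [180.0, 0.0, -14.1]
ft_force: [-0.4, 0.2, -0.0]
grip_width: 0.0241
gripper_force: 30.0
```

Call:
{"method": "move_arm", "body": {"rows": [{"dp":[0,0,-0.005],"spin":0},{"dp":[0,0,-0.008],"spin":0},{"dp":[0,0,-0.008],"spin":0},{"dp":[0,0,-0.008],"spin":0},{"dp":[0,0,-0.008],"spin":0},{"dp":[0,0,0],"spin":0}]}}

```text
time_s: 10.5
tcp_pos: [0.4788, 0.0201, 0.0823]
eef_rot: [-180.0, -0.0, -14.1]
ft_force: [-0.1, -0.1, -2.1]
grip_width: 0.0239
gripper_force: 30.0
```

```bash
python3 - <<'E'
from plan import *
tipbox(); print(observe()["tcp_pos"],observe()["moment"])
p=get_image("top");q=get_image("side")
a=p["frame"][140:260,205:285];b=q["frame"][140:260,210:290]
cv2.imwrite("pics/lift1.png",cv2.resize(np.hstack([a,b]),None,fx=5,fy=5,interpolation=cv2.INTER_CUBIC))
E
```

```text
tip in box mm -53.5 0.6 61.1 force [-0.1 -0.1 -2.1] yaw [-180.    -0.   -14.1] q [ -43.   12.   39.  117.   -9.   54. -104.]
[0.47884814 0.02008378 0.08231574] [-0.01991716  0.20343868  0.05057158]
```

View pics/lift1.png

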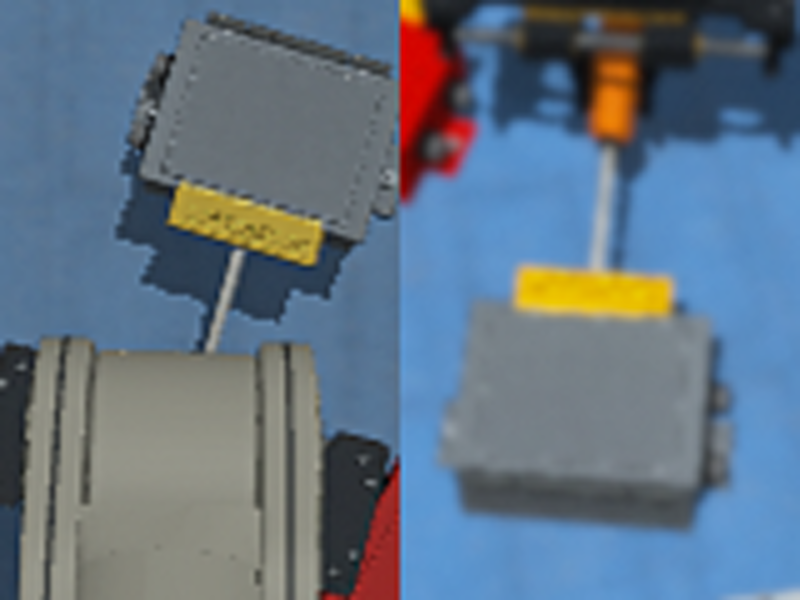

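The tongue is rising on the blade (side crop row 265, was 280), with the blade under its middle. I continue along the arc.

Call:
{"method": "move_arm", "body": {"rows": [{"dp":[0.0025,0,-0.011],"spin":0},{"dp":[0.0025,0,-0.011],"spin":0},{"dp":[0.004,0,-0.011],"spin":0},{"dp":[0.004,0,-0.011],"spin":0},{"dp":[0.005,0,-0.01],"spin":0},{"dp":[0.005,0,-0.01],"spin":0},{"dp":[0.0067,0,-0.01],"spin":0},{"dp":[0.0067,0,-0.01],"spin":0}]}}

```text
time_s: 11.6
tcp_pos: [0.5002, 0.0145, 0.1327]
eef_rot: [-180.0, -0.0, -14.1]
ft_force: [-0.2, -0.6, -2.3]
grip_width: 0.0241
gripper_force: 30.0
```

```bash
python3 - <<'E'
from plan import *
tipbox(); print(observe()["tcp_pos"],observe()["moment"])
p=get_image("top");q=get_image("side")
a=p["frame"][140:260,205:285];b=q["frame"][140:260,210:290]
cv2.imwrite("pics/lift2.png",cv2.resize(np.hstack([a,b]),None,fx=5,fy=5,interpolation=cv2.INTER_CUBIC))
E
```

```text
tip in box mm -31.5 0.7 111.5 force [-0.2 -0.6 -2.3] yaw [-180.    -0.   -14.1] q [ -43.   10.   40.  112.   -7.   61. -104.]
[0.5001822  0.01447601 0.13273752] [-0.05322805  0.44193931 -0.0032075 ]
```

View pics/lift2.png

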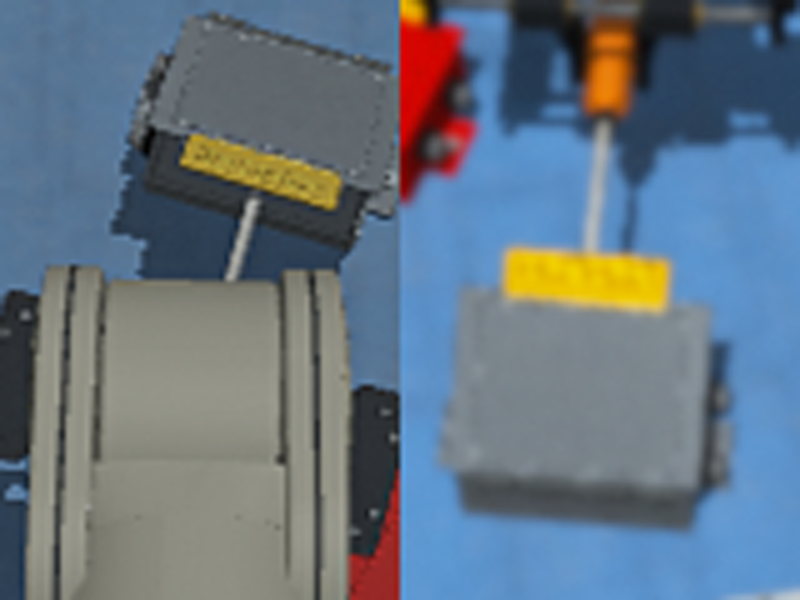

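The cover is clearly rising: the tongue's front edge now runs from (241,173) to (273,181.6) in the top view. I fit the angle from both views.

```bash
cat >> h.py <<'E'
def edge(th,y,r=.112,t=.005):
    c,s=np.cos(th),np.sin(th); return box(.045-r*c+t*s,y,.050+r*s+t*c)
def tongue(p,roi):
    hsv=cv2.cvtColor(p["frame"],cv2.COLOR_BGR2HSV);m=cv2.inRange(hsv,(20,110,70),(35,255,255));k=np.zeros_like(m)
    x0,y0,x1,y1=roi;k[y0:y1,x0:x1]=m[y0:y1,x0:x1]; return np.argwhere(k).mean(0)[::-1]
def angle(p,q):
    a=tongue(p,(225,125,290,200));b=tongue(q,(225,150,290,215)); out=[]
    for P,u in((p,a),(q,b)):
        ths=np.radians(np.arange(0,95,1)); e=[np.linalg.norm(proj(P,edge(t,0,.102))-u) for t in ths]
        out.append((int(np.argmin(e)),round(min(e),1)))
    return out
E
python3 - <<'E'
from h import *
p=get_image("top");q=get_image("side"); print(angle(p,q))
E
```

```text
[(38, np.float64(1.0)), (13, np.float64(0.7))]
```

Call:
{"method": "move_arm", "body": {"rows": [{"dp":[0.0083,0,-0.0083],"spin":0},{"dp":[0.0083,0,-0.0083],"spin":0},{"dp":[0.009,0,-0.007],"spin":0},{"dp":[0.009,0,-0.007],"spin":0},{"dp":[0.009,0,-0.005],"spin":0},{"dp":[0.009,0,-0.005],"spin":0},{"dp":[0,0,0],"spin":0}]}}

```text
time_s: 12.68
tcp_pos: [0.531, 0.0067, 0.1569]
eef_rot: [180.0, -0.0, -14.1]
ft_force: [-0.8, 0.5, -1.7]
grip_width: 0.0244
gripper_force: 30.0
```

```bash
python3 - <<'E'
from plan import *
tipbox(); print(observe()["tcp_pos"],observe()["moment"])
p=get_image("top");q=get_image("side"); print(angle(p,q))
a=p["frame"][140:260,205:285];b=q["frame"][140:260,210:290]
cv2.imwrite("pics/lift3.png",cv2.resize(np.hstack([a,b]),None,fx=5,fy=5,interpolation=cv2.INTER_CUBIC))
E
```

```text
tip in box mm 0.3 1.3 135.7 force [-0.8  0.5 -1.7] yaw [180.   -0.  -14.1] q [ -41.   13.   41.  106.   -9.   64. -102.]
[0.53097713 0.00673904 0.15687296] [ 0.04761254  0.27516679 -0.07366197]
[(60, np.float64(1.1)), (65, np.float64(0.8))]
```

View pics/lift3.png

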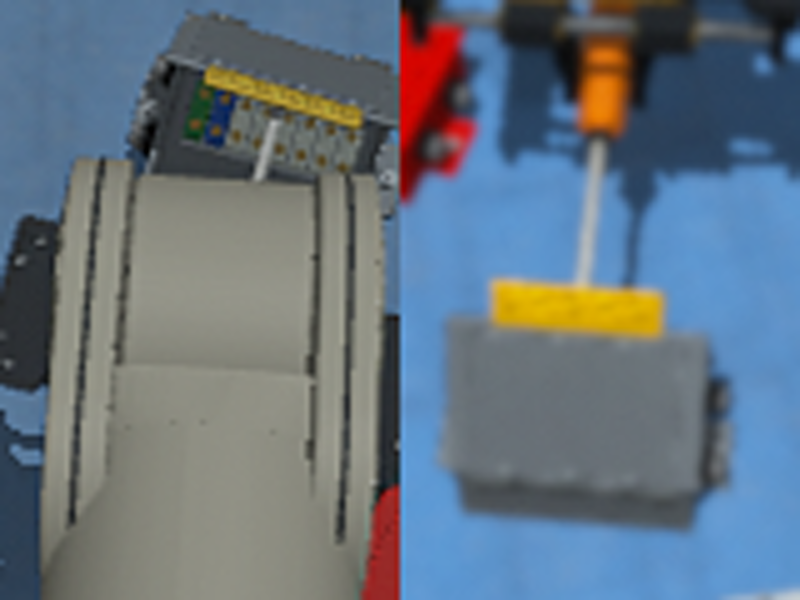

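The cover stands about 60° open, by both fits and by the visible terminals. I withdraw the blade and carry the screwdriver back.

Call:
{"method": "move_arm", "body": {"rows": [{"dp":[-0.006,0,0.004],"spin":0},{"dp":[-0.015,0,0],"spin":0},{"dp":[-0.025,0,0],"spin":0},{"dp":[-0.03,0,0],"spin":0},{"dp":[-0.03,0,0],"spin":0},{"dp":[-0.03,0,0],"spin":0},{"dp":[-0.02,0,0],"spin":0}]}}

```text
time_s: 13.65
tcp_pos: [0.4386, 0.0301, 0.1543]
eef_rot: [-180.0, 0.0, -14.1]
ft_force: [0.3, -0.1, -0.2]
grip_width: 0.0242
gripper_force: 30.0
```

```bash
python3 - <<'E'
from plan import *
tipbox(); p=get_image("top");q=get_image("side"); print(angle(p,q))
c=plan(.511,-.257,.12,-1.,14); c=plan(.511,-.257,.04,-1,6,c)
E
```

```text
tip in box mm -95.0 -0.2 133.1 force [ 0.3 -0.1 -0.2] yaw [-180.     0.   -14.1] q [ -48.   -2.   38.  119.    1.   63. -115.]
[(60, np.float64(1.1)), (65, np.float64(0.9))]
[{"dp":[0.0166,0.0311,0.0041],"spin":-0.0052},{"dp":[0.0161,0.0313,0.0041],"spin":-0.0052},{"dp":[0.0156,0.0316,0.0041],"spin":-0.0052},{"dp":[0.0151,0.0319,0.0041],"spin":-0.0052},{"dp":[0.0146,0.0321,0.0041],"spin":-0.0052},{"dp":[0.0141,0.0323,0.0041],"spin":-0.0052},{"dp":[0.0135,0.0326,0.0041],"spin":-0.0052},{"dp":[0.013,0.0328,0.0041],"spin":-0.0052},{"dp":[0.0125,0.033,0.0041],"spin":-0.0052},{"dp":[0.0119,0.0332,0.0041],"spin":-0.0051},{"dp":[0.0114,0.0334,0.004],"spin":-0.0052},{"dp":[0.0108,0.0335,0.0041],"spin":-0.0051},{"dp":[0.0103,0.0337,0.004],"spin":-0.0052},{"dp":[0.0098,0.0339,0.0041],"spin":-0.0051}]  -> [ 0.511  -0.257   0.12   -1.0009]
[{"dp":[0,0,0.0222],"spin":0},{"dp":[0,0,0.0222],"spin":0},{"dp":[0,0,0.0222],"spin":0},{"dp":[0,0,0.0222],"spin":0},{"dp":[0,0,0.0223],"spin":0},{"dp":[0,0,0.0222],"spin":0}]  -> [ 0.511  -0.257   0.04   -1.0009]
```

Call:
{"method": "move_arm", "body": {"rows": [{"dp":[0,0.035,0.002],"spin":0},{"dp":[0,0.045,0.002],"spin":0},{"dp":[0,0.05,0.002],"spin":0},{"dp":[0.005,0.05,0.002],"spin":-0.003},{"dp":[0.015,0.05,0.005],"spin":-0.008},{"dp":[0.02,0.05,0.01],"spin":-0.012},{"dp":[0.025,0.05,0.01],"spin":-0.012},{"dp":[0.025,0.05,0.01],"spin":-0.012}]}}

```text
time_s: 14.75
tcp_pos: [0.4438, -0.2052, 0.1286]
eef_rot: [180.0, -0.1, -5.6]
ft_force: [-0.7, 0.6, -0.5]
grip_width: 0.0236
gripper_force: 30.0
```

```bash
python3 - <<'E'
from plan import *
tipbox(); s=observe(); print(s["tcp_pos"])
c=plan(.511,-.257,.10,-1.,5); c=plan(.511,-.257,.04,-1,4,c)
E
```

```text
tip in box mm -29.8 -206.6 107.4 force [-0.7  0.6 -0.5] yaw [ 1.8e+02 -1.0e-01 -5.6e+00] q [-32.  11.  56. 114. -10.  60. -66.]
[ 0.44378645 -0.20519479  0.12857551]
[{"dp":[0.024,0.015,0.0095],"spin":-0.0051},{"dp":[0.0237,0.0154,0.0095],"spin":-0.0051},{"dp":[0.0235,0.0157,0.0095],"spin":-0.0051},{"dp":[0.0232,0.0161,0.0096],"spin":-0.0052},{"dp":[0.023,0.0166,0.0095],"spin":-0.0051}]  -> [ 0.511  -0.257   0.1    -1.0062]
[{"dp":[0,0,0.025],"spin":0},{"dp":[0,0,0.025],"spin":0},{"dp":[0,0,0.025],"spin":0},{"dp":[0,0,0.025],"spin":0}]  -> [ 0.511  -0.257   0.04   -1.0062]
```

Call:
{"method": "move_arm", "body": {"rows": [{"dp":[0.024,0.015,0.0095],"spin":-0.005},{"dp":[0.0237,0.0155,0.0095],"spin":-0.005},{"dp":[0.0235,0.0157,0.0095],"spin":-0.005},{"dp":[0.0232,0.016,0.0095],"spin":-0.005},{"dp":[0.023,0.0165,0.0095],"spin":-0.005},{"dp":[0,0,0.02],"spin":0},{"dp":[0,0,0.03],"spin":0},{"dp":[0,0,0.025],"spin":0}]}}

```text
time_s: 15.75
tcp_pos: [0.51, -0.2542, 0.0535]
eef_rot: [-180.0, 0.1, -1.2]
ft_force: [0.3, -0.1, -0.7]
grip_width: 0.0242
gripper_force: 30.0
```

Call:
{"method": "move_arm", "body": {"rows": [{"dp":[0,0,0.012],"spin":0},{"dp":[0,0,0.009],"spin":0},{"dp":[0,0,0.007],"spin":0},{"dp":[0,0,0],"spin":0}]}}

```text
time_s: 16.25
tcp_pos: [0.5109, -0.2546, 0.0381]
eef_rot: [-180.0, -0.0, -1.1]
ft_force: [0.5, -0.6, -0.8]
grip_width: 0.0243
gripper_force: 30.0
```

Call:
{"method": "move_arm", "body": {"rows": [{"dp":[0,0,0.006],"spin":0},{"dp":[0,0,0.005],"spin":0},{"dp":[0,0,0.005],"spin":0},{"dp":[0,0,0.004],"spin":0},{"dp":[0,0,0.001],"spin":0},{"dp":[0,0,0],"spin":0}]}}

```text
time_s: 17.0
tcp_pos: [0.511, -0.2547, 0.0256]
eef_rot: [180.0, -0.0, -1.1]
ft_force: [-0.2, -0.4, -0.5]
grip_width: 0.024
gripper_force: 30.0
```

Call:
{"method": "move_arm", "body": {"rows": [{"dp":[0,0,0],"spin":0},{"dp":[0,0,0],"spin":0},{"dp":[0,0,0],"spin":0},{"dp":[0,0,0],"spin":0},{"dp":[0,0,0],"spin":0},{"dp":[0,0,0],"spin":0}], "jaw": 70}}

```text
time_s: 17.75
tcp_pos: [0.5109, -0.2546, 0.0256]
eef_rot: [-180.0, 0.0, -1.1]
ft_force: [-0.3, -0.5, -0.4]
grip_width: 0.0687
gripper_force: 0.0
```

Call:
{"method": "move_arm", "body": {"rows": [{"dp":[0,0,-0.01],"spin":0},{"dp":[0,0,-0.03],"spin":0},{"dp":[0,0,-0.05],"spin":0},{"dp":[0,0,-0.06],"spin":0},{"dp":[0,0,-0.06],"spin":0},{"dp":[-0.05,0,-0.05],"spin":0},{"dp":[-0.06,0,-0.03],"spin":0},{"dp":[-0.05,0,0],"spin":0}]}}

```text
time_s: 18.75
tcp_pos: [0.4141, -0.2538, 0.2013]
eef_rot: [-180.0, -0.1, -1.2]
ft_force: [0.1, 0.0, -0.7]
grip_width: 0.0703
gripper_force: 0.0
```

```bash
python3 - <<'E'
from plan import *
s=observe(); print(s["tcp_pos"],s["grip_width"])
p=get_image("top");q=get_image("side"); print(angle(p,q))
for l in("screwdriver_flat","screwdriver_cross"): print([(n,tip_of(P,l)[:1]) for n,P in(("t",p),("s",q))])
a=p["frame"][120:270,130:390];b=q["frame"][110:260,100:360]
cv2.imwrite("pics/end.png",cv2.resize(np.vstack([a,b]),None,fx=2,fy=2,interpolation=cv2.INTER_CUBIC))
E
```

```text
[ 0.41414221 -0.25381418  0.20126975] 0.07032849169878791
[(60, np.float64(1.1)), (65, np.float64(0.9))]
[('t', [{'position': [207.3, 339.3], 'confidence': 0.81}]), ('s', [{'position': [205.3, 156.2], 'confidence': 0.83}])]
[('t', [{'position': [208.3, 159.9], 'confidence': 0.57}]), ('s', [{'position': [181.4, 335.7], 'confidence': 0.68}])]
```

View pics/end.png

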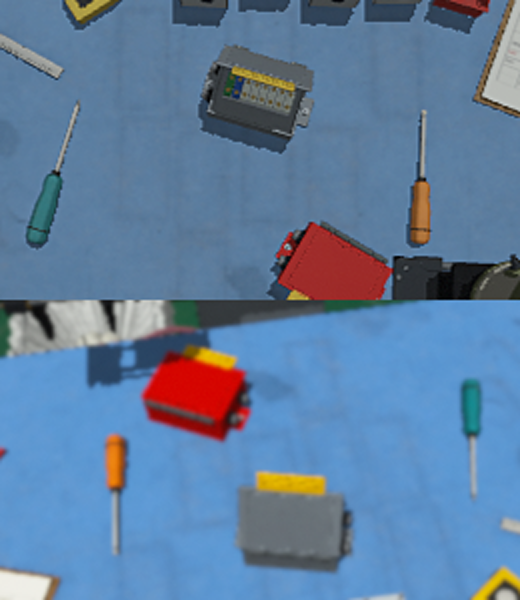

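The cover stands open, with its terminals showing at crop (255,85). The flat screwdriver lies flat at crop (421,180), and the cross one is unmoved at (55,180). The gripper is clear of everything.

```bash
python3 -c "from plant import *; print(sign_off())"
```

```text
the job is handed in; nothing more can be done
None
```

The cover was levered to about 60° open, the flat screwdriver lies flat back where it started and clear of the box, the cross-point screwdriver was left in place, and the job is handed in at about 19 s.

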